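# Take the lifting bar off the safety hook and seat it in the housing's lugs

### The job

Push the safety hook's sprung keeper aside by its thumb tab, without forcing it, until it clicks and stays open by itself, then take the hanging lifting bar off the hook without wrenching it and gently seat it upright, fully home and centred, in the two slotted lugs of the converter housing. Let go of it there, and leave the other things on the bench alone.

Things in the scene. Friction and masses are not known exactly. Their poses are not given: they have to be found in the camera images.
- stand: Fixed steel safety-hook stand; origin at bench level, z up. Post (16 mm across) at x = +50 mm, y = 0, up to z = 226 mm. An 8 x 8 mm hook stem runs level from it towards -x, top at z = 164 mm. Base plate 150 x 120 x 12 mm. Pushing with more than 15 N on the stand, keeper included, damages it.
- hook_tip (a point): Top centre of the stem's upturned end, 8 x 8 mm: stand x = -35 mm, y = 0, z = 192 mm. The bar's eye must pass over it towards the stand's -x.
- keeper_axis (a point): On the post's axis at the keeper's height: stand x = +50 mm, y = 0, z = 186 mm. The keeper is a level steel arm from here towards the hook's tip, 13 mm wide, 8 mm thick, 76 mm long, barring the eye's way up. On it stands a thumb tab, centred 52 mm from the axis, 24 mm long along the arm, 6 mm thick, from z = 189 to 217 mm. The keeper swings level towards the stand's +y.
- keeper (a joint): Keeper angle, rad: 0 shut, 0.80 at its stop. Sprung: about 3 to 7 N at the tab. At about 0.70 it goes over centre, snaps to the stop and stays open; let go earlier, it springs shut. Its bracket is clamped at an unmeasured angle: the shut arm points up to 0.3 rad to either side of the stand's -x, and click and stop shift with it (not in this value): feel for the tab and the stop.
- bar: Loose steel lifting bar, 200 mm along its y, 10 mm thick (x), 30 mm high, 0.24 to 0.42 kg; origin at the centre of its underside, z up. Starts hanging by its eye on the hook stem, axes along the stand's, underside at 84 mm. Grip it from above near an end, about 80 mm from the middle; the end on the stand's -y side is clear of the opening keeper.
- bar_eye (a point): Centre of the underside of the eye's top bar, 80 mm above the bar's origin. The eye stands on the bar's middle, 32 mm wide and 10 mm thick; opening 18 mm wide, from z = 30 to 80 mm; top bar z = 80 to 88 mm. To leave the hook the bar must rise more than 28 mm (for the tip) but less than 42 mm (then its foot meets the stem from below), then move towards the stand's -x.
- housing: Fixed open cast-aluminium converter housing, 190 mm along its x, 130 mm along its y, 60 mm high; origin at the centre of its underside. Two slotted lugs at x = 0, y = +53 and -53 mm, 16 mm long along y; slots run along y, 16 mm wide, floors at z = 82 mm, wall tops at z = 104 mm. Seated, the bar lies along y (either way round), its origin at x = y = 0, z = 82 mm.
- nut: loose short steel sleeve, 24 mm wide, 22 mm high, standing between the stand and the housing; leave alone
- connector: loose orange plastic connector, 60 x 26 x 24 mm; leave alone
- link: loose flat copper link, 80 x 20 x 4 mm; leave alone
- driver: loose screwdriver lying on the bench; leave alone
- socket: loose steel socket, 22 mm across, 35 mm high, standing; leave alone
Mind the look-alikes: they are no part of the job. Several things have the shape of the bar; the one meant has the colours described above. What is shaped like the stand but turquoise is not meant.

How it is judged:
By the outcome, as a careful person would: the job done as asked, in the order asked, and still so for the second after the job is handed in, with the robot touching nothing.
It also fails if it takes over 67 s, if anything falls off the work surface, if the arm or the gripper's body presses on something with over 40 N, if the wrist force passes 120 N, or if a joint passes its speed limit or range.

### The arm

A 6-joint arm with a two-finger parallel gripper is mounted at the origin on the work surface. World frame = base frame: x ahead of the robot, y to its left, z up, the work surface at z = 0. Lengths are in m, angles in rad, forces in N, time in s.
With the tool pointing down it reaches from about 0.25 to 0.725 m from the base axis. Payload 4 kg.
Tool frame: the origin (TCP) lies at the very end of the fingers, on their centre line; the grasp point (between the pads) lies 19 mm behind it; z points along the fingers, y is the line along which they close (so a half turn about z gives the same grasp; the last joint's range is limited). The gripper opens to 85 mm and grips with 20 to 120 N. Pads are 22 mm wide; open, the fingers measure 114 mm over their backs; the gripper's body (76 mm by 85 mm) begins 54 mm behind the grasp point. The pads swing forward as they close: fully open they stand 13 mm farther back than shut.
Start: joints at [-1.258, 0.241, 0.005, 1.335, 0, 1.571], TCP at [0.154, -0.476, 0.231] pointing down, gripper open.
Joint ranges: [-2.72, 2.72], [-1.05, 1.87], [-1.09, 1.28], [-1.99, 2.15], [-1.42, 1.44], [-3.14, 3.14]. Speed limits (rad/s): [2.79, 2.79, 3.14, 3.14, 3.14, 3.14].

### API

Orientations are given as a unit quaternion [x, y, z, w].
In Python, from workcell import bot, vision, workorder gives the robot as it stands.
- The arm moves only by the shell command python3 -m creep 'ROWS' [OPENING]. ROWS is JSON, a list of rows, each a list of 2 entries, a list of its own where there are three numbers: the shift along the tool's x, y, z in mm, then the turn, a rotation vector about the tool's x, y, z in rad. In form: [[[dx, dy, dz], [wx, wy, wz]], ...]. A call has 1 to 12 rows; each row shifts and turns the commanded pose from where the row before left it, along the tool's axes as they then stand; what a row does not reach is not made up. A row lasts 1/8 s, in which the tool goes at most 62.5 mm and 10.7 degrees, less where a joint would pass 70% of its speed; a pose out of reach is approached as far as the arm can. A call is refused whole if a number of a shift passes 62.5 or a number of a turn 0.188, either way. A call with a gripper value outside its range is refused whole. OPENING is the finger opening in mm, from 0 to 85.4, set as the call begins (- or left out, the last holds). The fingers move at their own pace and stop on an object; the grip force is fixed at half the most. Time passes only in rows, so rows that do not move let the fingers close. It gives the time, the measured TCP pose, the force, the opening and the grip force at its end, in the units of the state.
- bot.get_obs(): the state, without advancing time (a new reading comes with each control period).
- vision.camera(name): name is "scene" or "top" or "wrist"; returns a dict with "image" (480x640x3 uint8, blue, green, red), "z_map" (480x640 float32, m along the optical axis (not along the pixel's ray), 0 where there is no reading), "K" (3x3 intrinsics, pixels), "rvec" (rotation vector, rad) and "tvec" (3), from world to camera coordinates, as OpenCV has them; the wrist camera has in their place "tool_from_camera" (4x4, takes a point from camera to tool coordinates, whose origin is the TCP and whose axes are the flange's). Camera axes: x right, y down, z forward; pixel columns grow to the right and rows downward; lengths in m; the calibration is good to about 2 mm. The wrist camera is an equidistant fisheye: a pixel r from the principal point sees the ray r / f radians off the axis. A picture is of the moment at which its call begins: read the wrist's pose just before it.
- workorder.job_done(): hands the job in; it is judged then, once.
Trained networks look in a picture, given as the dict that the camera call returned (one of the last four; its "shot" number tells which), for a name from the list of things; names that differ only in an ending like _2 or _b are one class to them, and where a whole thing is asked for, a point or a joint stands for the part that bears it (a point fixed in the world has none). Each returns a list of dicts, best first, with "score" (0 to 1); they miss things now and then, are a little off and sometimes report something else, mostly with a low value. They report only what shows in the picture. A call takes as long as a camera call. They do not tell look-alikes from the thing itself.
- vision.spot_in(picture, query): "position" ([column, row] in pixels, amid what is visible of it).
- vision.place_of(picture, query): "position" ([column, row] in pixels: a listed point, or the origin of a listed thing).
The state is a dict: "clock": time; "joint_pos": joint angles; "joint_vel": joint speeds; "tau": joint torques, N m; "eef_pos": TCP position; "tool_rot": TCP orientation; "ft_force": force on the tool from outside, world axes, zero at the start; "ft_torque": the same for the moment, N m; "grip_width": finger opening in m; "grasp_force": force on a finger pad.
Only numpy, scipy, OpenCV 4.12 (cv2) and the standard library are available. Lean on these libraries where they do the work, as an engineer would, in place of code of your own. Each camera call takes 0.05 s, during which the arm holds its last target. There are 200 camera calls.

## Working session

There is one attempt and no reset: what is moved stays moved. The work goes in short steps, Python scripts to look and compute and a shell command to move; the robot and the scene stay as the last step left them, time stands still between calls to the robot, and variables do not carry over. Pictures are saved under pics/ and viewed, at most 10 in all, crops included, and the job is handed in when it is done.

```bash
ls; mkdir -p pics
python3 - <<'E'
from workcell import bot, vision, workorder
import cv2,numpy as np
o=bot.get_obs()
print({k:np.round(v,3).tolist() for k,v in o.items()})
ims=[]
for n in ("scene","top"):
    p=vision.camera(n); ims.append(p["image"])
    cv2.imwrite(f"pics/{n}0.png",p["image"])
    R=cv2.Rodrigues(np.array(p["rvec"]))[0]; print(n,"cam pos",(-R.T@np.array(p["tvec"]).ravel()).round(3))
    K=np.array(p["K"])
    for q in ("stand","hook_tip","keeper_axis","keeper","bar","bar_eye","housing","nut"):
        for r in vision.place_of(p,q)[:3] if q!="keeper" else vision.spot_in(p,q)[:3]:
            u,v=r["position"]; z=p["z_map"][int(np.clip(v,0,479)),int(np.clip(u,0,639))]
            X=R.T@(np.linalg.inv(K)@[u,v,1]*z-np.array(p["tvec"]).ravel())
            print(n,q,round(r["score"],2),np.round([u,v]),X.round(3))
E
```

```text
pics
{'clock': 0.0, 'joint_pos': [-1.258, 0.241, 0.004, 1.335, -0.0, 1.571], 'joint_vel': [-0.001, 0.001, 0.001, 0.002, -0.0, 0.001], 'tau': [0.0, -37.232, 25.241, 0.017, -0.0, 0.0], 'eef_pos': [0.154, -0.475, 0.23], 'tool_rot': [0.988, 0.156, -0.0, -0.001], 'ft_force': [0.598, 0.17, 0.179], 'ft_torque': [-0.015, -0.017, -0.001], 'grasp_force': 0.0, 'grip_width': 0.085}
scene cam pos [ 0.892 -0.631  0.773]
scene stand 0.86 [258. 457.] [ 0.64  -0.377  0.011]
scene stand 0.67 [278. 347.] [ 0.546 -0.18   0.013]
scene hook_tip 0.82 [234. 378.] [ 0.605 -0.364  0.192]
scene hook_tip 0.56 [262. 274.] [ 0.389 -0.021  0.001]
scene hook_tip 0.33 [131. 376.] [ 0.347 -0.377  0.011]
scene keeper_axis 0.62 [275. 417.] [ 0.693 -0.387  0.204]
scene keeper_axis 0.6 [299. 299.] [ 0.603 -0.188  0.193]
scene keeper 0.85 [253. 398.] [ 0.648 -0.376  0.194]
scene keeper 0.57 [278. 282.] [ 0.552 -0.178  0.197]
scene bar 0.76 [190. 313.] [ 0.335 -0.205  0.011]
scene bar 0.67 [272. 318.] [ 0.536 -0.18   0.095]
scene bar_eye 0.77 [180. 288.] [ 0.327 -0.208  0.088]
scene bar_eye 0.43 [279. 348.] [ 0.547 -0.18  
[... 272 characters left out ...]
2 [395. 232.] [ 0.508 -0.18   0.19 ]
top hook_tip 0.82 [481. 188.] [ 0.609 -0.365  0.167]
top keeper_axis 0.83 [493. 148.] [ 0.684 -0.377  0.212]
top keeper_axis 0.6 [395. 188.] [ 0.595 -0.175  0.226]
top keeper 0.71 [486. 165.] [ 0.655 -0.371  0.183]
top keeper 0.52 [393. 206.] [ 0.563 -0.175  0.189]
top bar 0.91 [388. 225.] [ 0.523 -0.167  0.19 ]
top bar 0.64 [395. 315.] [ 0.332 -0.199  0.086]
top bar_eye 0.78 [391. 223.] [ 0.526 -0.173  0.189]
top bar_eye 0.55 [396. 316.] [ 0.329 -0.2    0.092]
top housing 0.75 [308. 170.] [0.668 0.005 0.007]
top housing 0.66 [213. 224.] [0.527 0.22  0.049]
top housing 0.35 [466. 314.] [ 0.336 -0.371  0.028]
top nut 0.67 [312. 203.] [ 0.587 -0.007  0.021]
```

View pics/scene0.png

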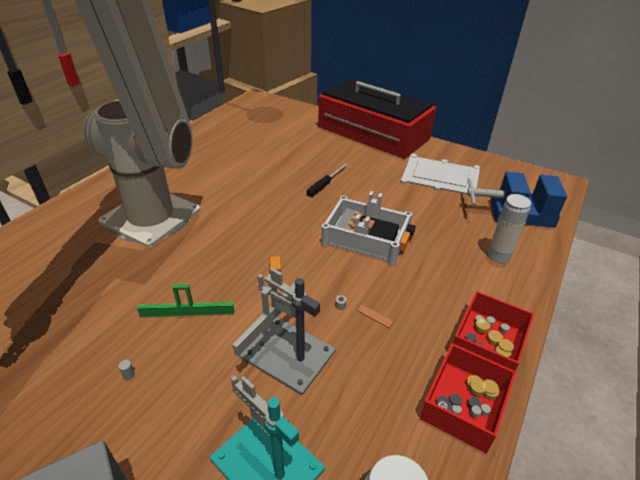

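View pics/top0.png

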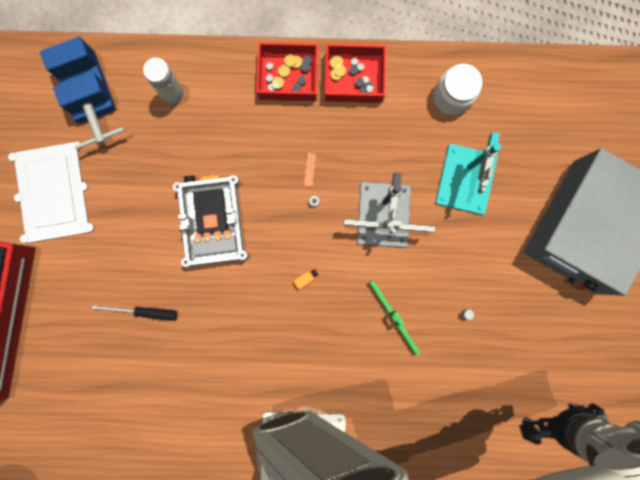

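The grey stand is at about (385,215) in the top image. The steel bar hangs across it, spanning about (345,222) to (433,230), with the post up-image at (397,180). The housing is at (212,222) with lugs at (185,222) and (231,220). The turquoise stand and green bar are decoys. Next I'll fit both poses from the depth.

```bash
cat > h.py <<'E'
from workcell import bot, vision, workorder
import cv2,numpy as np
from scipy.spatial.transform import Rotation as Ro
def world(p):
    K=np.array(p["K"]);z=p["z_map"];R=cv2.Rodrigues(np.array(p["rvec"]))[0]
    v,u=np.mgrid[:480,:640]
    c=np.stack([(u-K[0,2])/K[0,0]*z,(v-K[1,2])/K[1,1]*z,z],-1)
    W=(c-np.array(p["tvec"]).ravel())@R; W[z<=0]=np.nan
    return W
def wristworld():
    o=bot.get_obs(); p=vision.camera("wrist");K=np.array(p["K"]);z=p["z_map"]
    v,u=np.mgrid[:480,:640]
    x=(u-K[0,2])/K[0,0];y=(v-K[1,2])/K[1,1];r=np.hypot(x,y)+1e-9
    t=np.tan(np.minimum(r,1.5)); c=np.stack([x/r*t*z,y/r*t*z,z,np.ones_like(z)],-1)
    T=(c@np.array(p["tool_from_camera"]).T)[...,:3]
    W=T@Ro.from_quat(o["tool_rot"]).as_matrix().T+o["eef_pos"]
    W[(z<=0)|(r>1.45)]=np.nan
    return o,p,W
def sel(W,lo,hi):
    return np.all((W>lo)&(W<hi),-1)
def rect(P):
    (cx,cy),(w,h),a=cv2.minAreaRect((P[:,:2]*1000).astype(np.float32))
    return np.round([cx,cy,w,h,a],1)
def tip(d=(0,0,0)):
    o=bot.get_obs();print({k:np.round(o[k],4).tolist() for k in("clock","eef_pos","tool_rot","ft_force","grip_width")})
E
python3 - <<'E'
from h import *
for n in("top","scene"):
    p=vision.camera(n);W=world(p)
    np.save(f"W_{n}.npy",W);
    S=[.42,-.30],[.70,-.05]
    for nm,z0,z1 in(("plate",.006,.018),("bar",.105,.122),("arm",.180,.198),("tab",.2,.222),("post",.221,.235)):
        P=W[sel(W,[.42,-.29,z0],[.66,-.05,z1])]
        if len(P)>3: print(n,nm,len(P),rect(P),P.mean(0).round(4),P.min(0).round(3),P.max(0).round(3))
    for nm,z0,z1 in(("rim",.05,.066),("lug",.095,.112)):
        P=W[sel(W,[.42,.08,z0],[.66,.32,z1])]
        if len(P)>3: print(n,nm,len(P),rect(P),P.mean(0).round(4))
        if nm=="lug":print((P*1000).astype(int)[::max(1,len(P)//40)].tolist())
    im=p["image"]; 
    c=im[165:255,335:445] if n=="top" else im[240:390,220:350]
    cv2.imwrite(f"pics/c_{n}.png",cv2.resize(c,None,fx=5 if n=='top' else 4,fy=5 if n=='top' else 4,interpolation=cv2.INTER_CUBIC))
E
```

```text
top plate 2387 [ 541.7 -170.7  231.9  238.7   89.2] [ 0.5624 -0.1752  0.0113] [ 0.422 -0.287  0.006] [ 0.66  -0.054  0.018]
top bar 377 [ 562.1 -181.   197.8   75.7   87. ] [ 0.531  -0.1772  0.1132] [ 0.52  -0.278  0.105] [ 0.6   -0.081  0.122]
top arm 324 [ 571.3 -179.7   24.6  127.    88.6] [ 0.5801 -0.1782  0.1895] [ 0.508 -0.193  0.18 ] [ 0.635 -0.166  0.197]
top tab 68 [ 568.6 -175.4   11.1   72.3   82.9] [ 0.5601 -0.1752  0.2133] [ 0.533 -0.185  0.2  ] [ 0.604 -0.171  0.222]
top post 43 [ 595.9 -180.7   13.    14.6   46.3] [ 0.5957 -0.1805  0.2252] [ 0.588 -0.187  0.221] [ 0.603 -0.173  0.232]
top rim 1127 [538.2 226.7 200.  149.2   8.7] [0.5366 0.226  0.0582]
top lug 117 [535.9 227.   32.7 122.3   8.8] [0.5354 0.2278 0.1026]
[[560, 173, 98], [557, 183, 105], [557, 179, 107], [557, 175, 103], [557, 170, 102], [555, 184, 103], [555, 179, 105], [555, 175, 101], [555, 170, 103], [553, 181, 102], [553, 177, 105], [553, 173, 102], [552, 167, 108], [551, 180, 99], [543, 279, 103], [544, 275, 103], [541, 286, 101], [541, 282, 101], [541, 276, 106], [541, 272, 103], [539, 287, 99], [53
[... 1595 characters left out ...]
, [513, 271, 98], [519, 271, 101], [539, 274, 106], [544, 276, 106], [514, 270, 96], [519, 273, 96], [540, 274, 103], [545, 273, 106], [538, 272, 101], [541, 279, 97], [538, 273, 97], [543, 273, 99], [543, 275, 95], [530, 176, 106], [533, 181, 104], [532, 173, 105], [535, 177, 104], [531, 170, 104], [535, 172, 105], [552, 180, 106], [556, 184, 105], [533, 167, 104], [537, 168, 105], [553, 178, 105], [556, 183, 103], [531, 165, 101], [536, 166, 103], [554, 170, 107], [557, 176, 105], [532, 164, 100], [536, 167, 99], [554, 171, 104], [559, 172, 105], [532, 165, 95], [537, 165, 97], [558, 168, 105], [560, 177, 99], [555, 170, 99], [560, 171, 100], [554, 167, 97], [559, 168, 99], [560, 166, 95]]
```

View pics/c_top.png

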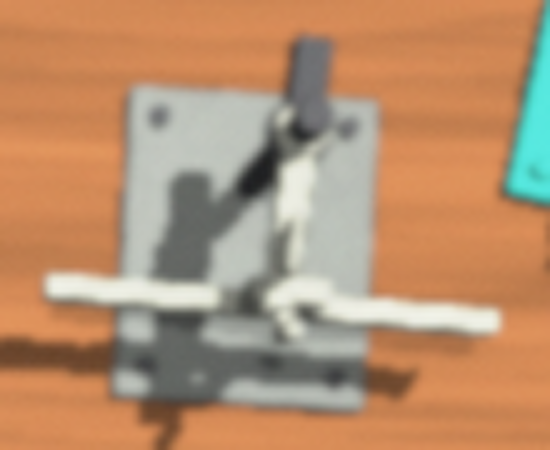

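View pics/c_scene.png

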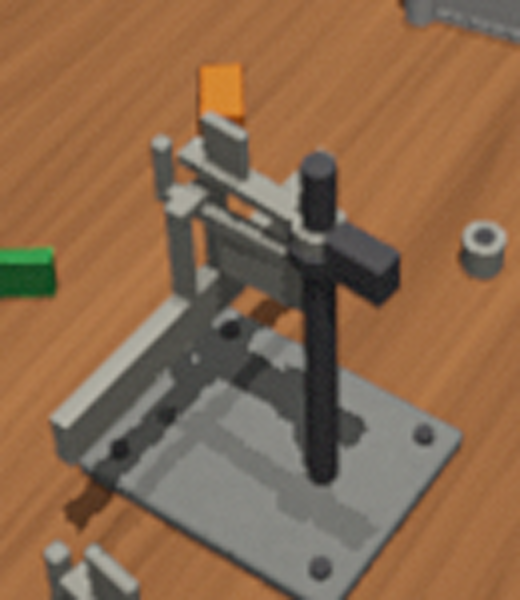

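Run:
```python
from h import *
for n in("top","scene"):
    W=np.load(f"W_{n}.npy")
    P=W[sel(W,[.50,-.29,.108],[.56,-.05,.119])]; P=P[(P[:,1]<-.21)|(P[:,1]>-.15)]
    a=np.polyfit(P[:,1],P[:,0],1); r=P[:,0]-np.polyval(a,P[:,1])
    print(n,"bar slope dx/dy",a[0].round(4),"x at -.18",np.polyval(a,-.18).round(4),"y range",P[:,1].min().round(4),P[:,1].max().round(4),"resid",np.percentile(r,[2,98]).round(4))
    T=W[sel(W,[.52,-.22,.2],[.578,-.14,.222])]; c=T.mean(0); print(" tab",len(T),rect(T),c.round(4),T[:,2].max().round(3))
    A=W[sel(W,[.505,-.22,.18],[.585,-.14,.198])]; 
    h=A[A[:,0]<.519]; print(" tip?",len(h),h.mean(0).round(4),rect(h))
    A=A[(A[:,0]>.522)]; b=np.polyfit(A[:,0],A[:,1],1); print(" arm slope dy/dx",b.round(3), A[:,0].min().round(3))
    G=W[sel(W,[.585,-.2,.222],[.61,-.16,.235])]; print(" post",rect(G),len(G))
    L=W[sel(W,[.48,.14,.095],[.60,.31,.112])]
    for s in(L[L[:,1]<.226],L[L[:,1]>.226]): print(" lug",rect(s))
    E=W[sel(W,[.505,-.22,.165],[.56,-.14,.179])]; print(" eye/stem",len(E),E.min(0).round(3),E.max(0).round(3))
```

```text
top bar slope dx/dy 0.055 x at -.18 0.5297 y range -0.2781 -0.0807 resid [-0.005   0.0052]
 tab 46 [ 544.2 -174.6    6.3   23.5   84.6] [ 0.5443 -0.1741  0.2132] 0.22
 tip? 16 [ 0.511  -0.1777  0.1902] [ 511.1 -177.5    6.4    6.5   88.8]
 arm slope dy/dx [-0.135 -0.1  ] 0.522
 post [ 595.8 -180.6   12.9   12.8   46.6] 38
 lug [544.  173.8  32.6  15.6  11.8]
 lug [528.2 279.2  32.2  16.4   7.9]
 eye/stem 51 [ 0.508 -0.197  0.165] [ 0.535 -0.164  0.179]
scene bar slope dx/dy 0.0479 x at -.18 0.5308 y range -0.2788 -0.0808 resid [-0.0063  0.005 ]
 tab 112 [ 545.6 -175.2    6.3   25.    84. ] [ 0.5467 -0.1762  0.2114] 0.22
 tip? 40 [ 0.5133 -0.1787  0.1883] [ 512.5 -177.7    7.8    8.4   74.7]
 arm slope dy/dx [-0.079 -0.134] 0.522
 post [ 597.4 -181.    15.1   15.4   58. ] 66
 lug [544.9 174.2  32.1  19.7   9. ]
 lug [529.2 278.8  32.7  18.8   7.5]
 eye/stem 156 [ 0.508 -0.197  0.165] [ 0.56  -0.167  0.178]
```

```bash
python3 -m creep '[[[0,0,0],[0,0,-0.144]],[[0,0,0],[0,0,-0.144]],[[0,0,0],[0,0,-0.144]],[[0,0,0],[0,0,-0.144]],[[0,0,0],[0,0,-0.144]],[[0,0,0],[0,0,-0.144]],[[0,0,0],[0,0,-0.144]],[[0,0,0],[0,0,-0.144]]]' 0
python3 -m creep '[[[24,28,0],[0,0,0]],[[24,28,0],[0,0,0]],[[24,28,0],[0,0,0]],[[24,28,0],[0,0,0]],[[24,28,0],[0,0,0]],[[24,28,0],[0,0,0]],[[24,28,0],[0,0,0]],[[24,28,0],[0,0,0]],[[24,28,0],[0,0,0]],[[24,28,0],[0,0,0]],[[24,28,0],[0,0,0]],[[0,0,0],[0,0,0]]]'; python3 -c "
from h import *
tip()"
```

```text
clock: 2.0
eef_pos: [0.1538, -0.4758, 0.2313]
tool_rot: [0.742, 0.67, -0.0, 0.0]
ft_force: [0.5, 0.9, -0.1]
grip_width: -0.0002
grasp_force: 0.0
clock: 3.5
eef_pos: [0.4898, -0.2443, 0.2309]
tool_rot: [0.742, 0.67, 0.0, -0.0]
ft_force: [-0.7, -0.1, -0.9]
grip_width: 0.0002
grasp_force: 0.0
{'clock': 3.5, 'eef_pos': [0.4898, -0.2443, 0.2309], 'tool_rot': [0.7423, 0.67, 0.0001, -0.0], 'ft_force': [-0.7252, -0.0619, -0.8688], 'grip_width': 0.0002}
```

```bash
cat > fit.py <<'E'
from h import *
o,p,W=wristworld(); cv2.imwrite("pics/w1.png",p["image"])
P=W[sel(W,[.48,-.29,.108],[.58,-.05,.119])]; P=P[(P[:,1]<-.21)|(P[:,1]>-.15)]
if len(P)>10:
    a=np.polyfit(P[:,1],P[:,0],1); print("bar slope",a.round(4),"x(-.18)",np.polyval(a,-.18).round(4),"y",P[:,1].min().round(4),P[:,1].max().round(4),len(P))
T=W[sel(W,[.51,-.22,.2],[.578,-.13,.222])]; print("tab",len(T),rect(T),T.mean(0).round(4),np.percentile(T[:,1],[2,98]).round(4))
h=W[sel(W,[.500,-.2,.18],[.52,-.16,.198])]; print("tip",len(h),rect(h))
G=W[sel(W,[.585,-.2,.221],[.61,-.16,.235])]; print("post",len(G),rect(G) if len(G)>3 else 0)
tip()
E
python3 fit.py
```

```text
bar slope [0.0575 0.5405] x(-.18) 0.5301 y -0.2779 -0.078 2693
tab 783 [ 545.2 -173.4    6.1   24.4   83.6] [ 0.5435 -0.1732  0.2152] [-0.1768 -0.1699]
tip 263 [ 512.2 -176.4    8.     8.    86.9]
post 855 [ 596.4 -179.3   15.5   15.7   34.3]
{'clock': 3.55, 'eef_pos': [0.4886, -0.2451, 0.2309], 'tool_rot': [0.7428, 0.6695, -0.0003, -0.0003], 'ft_force': [0.0531, 0.8665, 0.1223], 'grip_width': -0.0001}
```

View pics/w1.png

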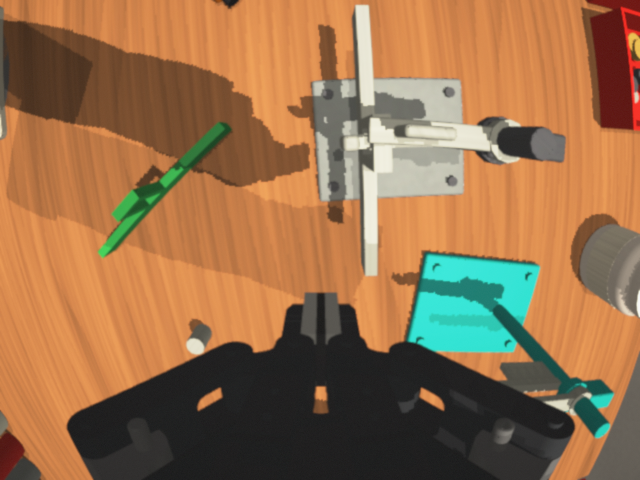

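The wrist view shows the steel bar running from (362,10) to (371,270), and the tip at (350,143). The tab is at (430,131) and the post at (520,143). Before going in I'll check the shape of the closed fingers against the post.

Run:
```python
from h import *
o,p,W=wristworld()
T=((W-o["eef_pos"])@Ro.from_quat(o["tool_rot"]).as_matrix()*1000).reshape(-1,3)
T=T[(abs(T[:,0])<80)&(T[:,2]<5)&(abs(T[:,1])<120)]
for z in range(-100,6,10):
    s=T[(T[:,2]>=z)&(T[:,2]<z+10)]
    if len(s): print(z,len(s),s.min(0).round(),s.max(0).round())
```

```text
-100 13435 [  -5.  -60. -100.] [ 22.  61. -90.]
-90 13737 [ -3. -62. -90.] [ 19.  63. -80.]
-80 10548 [ -9. -57. -80.] [ 19.  58. -70.]
-70 5881 [ -9. -50. -70.] [ 18.  49. -60.]
-60 7142 [-10. -41. -60.] [ 15.  42. -50.]
-50 2965 [-11. -34. -50.] [ 15.  34. -40.]
-40 1102 [-11. -16. -40.] [ 13.  16. -30.]
-30 948 [  6. -13. -30.] [ 12.  14. -20.]
-20 797 [  6. -13. -20.] [ 12.  14. -10.]
-10 357 [  6. -13. -10.] [12. 13. -3.]
0 163 [70. 93.  3.] [ 80. 108.   5.]
```

```bash
python3 -m creep '[[[12,12,7.5],[0,0,0]],[[12,12,7.5],[0,0,0]],[[12,12,7.5],[0,0,0]],[[12,12,7.5],[0,0,0]],[[5,0,0],[0,0,0]],[[4,0,0],[0,0,0]],[[0,0,0],[0,0,0]],[[0,0,0],[0,0,0]]]'
python3 -m creep '[[[1,0,0],[0,0,0]],[[1,0,0],[0,0,0]],[[1,0,0],[0,0,0]]]'
python3 -m creep '[[[1,0,0],[0,0,0]],[[1,0,0],[0,0,0]]]'
python3 -c "
from h import *
o=bot.get_obs();print(o['ft_force'],o['ft_torque'])"
```

```text
clock: 4.6
eef_pos: [0.5417, -0.1946, 0.2018]
tool_rot: [0.744, 0.668, 0.0, 0.0]
ft_force: [-0.3, -0.3, 0.8]
grip_width: -0.0002
grasp_force: 0.0
clock: 4.97
eef_pos: [0.5421, -0.1912, 0.2013]
tool_rot: [0.744, 0.669, 0.0, -0.0]
ft_force: [0.2, -0.3, 1.0]
grip_width: 0.0001
grasp_force: 0.0
clock: 5.22
eef_pos: [0.5424, -0.1891, 0.2013]
tool_rot: [0.744, 0.669, -0.0, -0.0]
ft_force: [-0.2, 0.1, 0.6]
grip_width: -0.0003
grasp_force: 0.0
[-0.18512083  0.11603574  0.57549515] [-0.04522216 -0.00311409 -0.01185689]
```

```bash
python3 -m creep '[[[1,0,0],[0,0,0]],[[1,0,0],[0,0,0]],[[1,0,0],[0,0,0]]]'
python3 -m creep '[[[2.1,-0.6,0],[0,0,0.04]],[[2.1,-0.6,0],[0,0,0.04]],[[2.1,-0.6,0],[0,0,0.04]]]'
python3 -m creep '[[[2.1,-0.6,0],[0,0,0.04]],[[2.1,-0.6,0],[0,0,0.04]],[[2.1,-0.6,0],[0,0,0.04]],[[2.1,-0.6,0],[0,0,0.04]],[[2.1,-0.6,0],[0,0,0.04]]]'
```

```text
clock: 5.6
eef_pos: [0.5426, -0.1871, 0.2013]
tool_rot: [0.744, 0.668, -0.001, 0.001]
ft_force: [-0.8, -4.2, -1.2]
grip_width: 0.0002
grasp_force: 2.1
clock: 5.98
eef_pos: [0.5419, -0.1815, 0.2014]
tool_rot: [0.783, 0.622, -0.001, 0.001]
ft_force: [0.2, -4.9, -0.8]
grip_width: -0.0001
grasp_force: 2.4
clock: 6.6
eef_pos: [0.5425, -0.1702, 0.2014]
tool_rot: [0.841, 0.541, -0.0, 0.001]
ft_force: [1.1, -3.3, -0.6]
grip_width: 0.0001
grasp_force: 1.7
```

```bash
python3 -m creep '[[[2.1,-0.6,0],[0,0,0.04]],[[2.1,-0.6,0],[0,0,0.04]],[[2.1,-0.6,0],[0,0,0.04]],[[2.1,-0.6,0],[0,0,0.04]],[[2.1,-0.6,0],[0,0,0.04]],[[2.1,-0.6,0],[0,0,0.04]],[[2.1,-0.6,0],[0,0,0.04]]]'
python3 -m creep '[[[1.6,-0.4,0],[0,0,0.03]],[[0,0,0],[0,0,0]]]'
```

```text
clock: 7.48
eef_pos: [0.5461, -0.1545, 0.2014]
tool_rot: [0.908, 0.418, -0.0, 0.0]
ft_force: [0.4, -0.9, 0.0]
grip_width: -0.0004
grasp_force: 0.6
clock: 7.72
eef_pos: [0.5469, -0.1525, 0.2013]
tool_rot: [0.914, 0.406, 0.0, -0.0]
ft_force: [0.0, -0.8, 0.2]
grip_width: 0.0002
grasp_force: 0.3
```

```bash
python3 -m creep '[[[1.6,-0.4,0],[0,0,0.03]],[[1.6,-0.4,0],[0,0,0.03]]]'
python3 -m creep '[[[1.6,-0.4,0],[0,0,0.03]],[[0,0,0],[0,0,0]]]'
cat > keep.py <<'E'
from h import *
for n in("scene","top"):
    p=vision.camera(n);W=world(p)
    T=W[sel(W,[.51,-.2,.184],[.585,-.10,.222])]; b=T[T[:,1]>-.168]
    print(n,[(r["score"],np.round(r["position"])) for r in vision.spot_in(p,"keeper")[:2]],len(b))
    im=p["image"]; c=im[165:255,335:445] if n=="top" else im[240:390,220:350]
    cv2.imwrite(f"pics/k_{n}.png",cv2.resize(c,None,fx=4,fy=4,interpolation=cv2.INTER_CUBIC))
a,b=cv2.imread("pics/k_scene.png"),cv2.imread("pics/k_top.png")
H=np.zeros((600,960,3),np.uint8);H[:600,:520]=a;H[:360,520:]=b
cv2.imwrite("pics/k.png",cv2.resize(H,(800,500)));tip()
E
python3 keep.py
```

```text
clock: 7.98
eef_pos: [0.5485, -0.1496, 0.2013]
tool_rot: [0.926, 0.377, 0.0, -0.0]
ft_force: [0.0, -1.2, 0.4]
grip_width: 0.0
grasp_force: 0.2
clock: 8.22
eef_pos: [0.5494, -0.1481, 0.2012]
tool_rot: [0.931, 0.364, 0.0, -0.0]
ft_force: [-0.7, -0.2, 0.3]
grip_width: -0.0
grasp_force: 0.0
scene [(0.73, array([250., 394.])), (0.71, array([296., 273.]))] 196
top [(0.54, array([486., 166.])), (0.25, array([153., 312.]))] 27
{'clock': 8.425, 'eef_pos': [0.5494, -0.1483, 0.2013], 'tool_rot': [0.9314, 0.3639, 0.0, -0.0001], 'ft_force': [-0.0626, -0.7006, -0.2563], 'grip_width': -0.0004}
```

View pics/k.png

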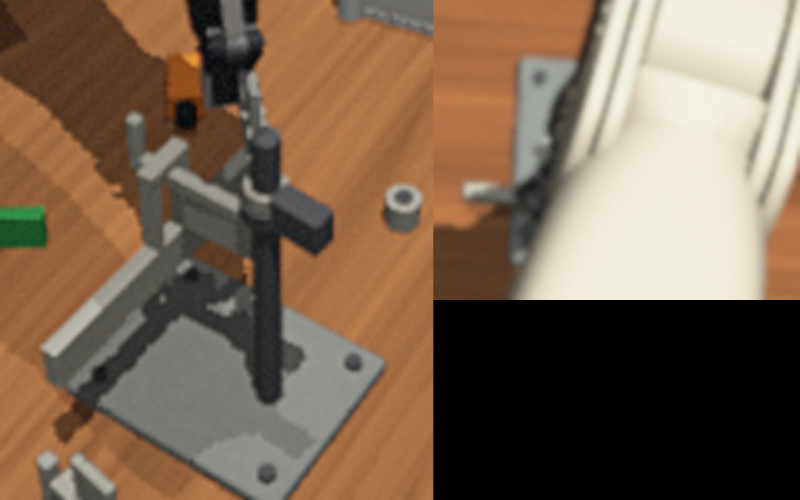

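The scene crop shows the keeper swung well clear of the eye, against the fingers at (240,110), and the force has dropped to about zero. I'll give it one more small nudge, back off and check that it stays.

```bash
python3 -m creep '[[[1.2,-0.3,0],[0,0,0.02]],[[0,0,0],[0,0,0]]]'
python3 -m creep '[[[-4,0,0],[0,0,0]],[[-8,0,0],[0,0,0]],[[-12,0,0],[0,0,0]],[[-12,0,-5],[0,0,0]],[[-12,0,-8],[0,0,0]],[[0,0,0],[0,0,0]]]'
python3 - <<'E'
from h import *
o,p,W=wristworld(); cv2.imwrite("pics/w2.png",p["image"])
T=W[sel(W,[.51,-.21,.2],[.585,-.10,.222])]; print("tab",len(T),rect(T),T.mean(0).round(4))
d=T.mean(0)[:2]-[.5966,-.180]; print("arm angle from -x", np.arctan2(d[1],-d[0]),np.hypot(*d)); tip()
E
```

```text
clock: 8.68
eef_pos: [0.5501, -0.1473, 0.2013]
tool_rot: [0.935, 0.354, 0.0, -0.0]
ft_force: [0.4, -1.1, 0.3]
grip_width: 0.0004
grasp_force: 0.0
clock: 9.43
eef_pos: [0.514, -0.1802, 0.2158]
tool_rot: [0.935, 0.354, 0.001, 0.001]
ft_force: [-0.3, 0.2, 0.2]
grip_width: -0.0001
grasp_force: 0.0
tab 1083 [ 544.  -156.2   63.4   23.4   40. ] [ 0.5608 -0.1417  0.2163]
arm angle from -x 0.8192714230625704 0.05239613120022543
{'clock': 9.475, 'eef_pos': [0.5142, -0.1798, 0.2152], 'tool_rot': [0.9352, 0.354, 0.0008, 0.0005], 'ft_force': [-0.8532, 0.4302, -0.7332], 'grip_width': -0.0001}
```

View pics/w2.png

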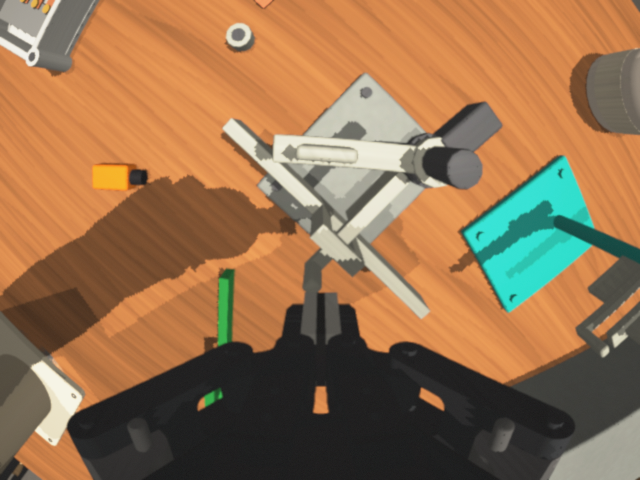

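The wrist view shows the keeper resting open by itself, from (290,150) to (425,160), well off the eye at (335,240). The bar still hangs from (232,125) to (425,310). Next I go over the bar's -y end.

```bash
python3 -m creep '[[[-14.4,22,-8],[0,0,0]],[[-14.4,22,-8],[0,0,0]],[[-14.4,22,-8],[0,0,0]],[[0,0,0],[0,0,-0.158]],[[0,0,0],[0,0,-0.158]],[[0,0,0],[0,0,-0.158]],[[0,0,0],[0,0,-0.158]],[[0,0,0],[0,0,-0.158]],[[0,0,0],[0,0,0]]]' 40
python3 - <<'E'
from h import *
o,p,W=wristworld(); cv2.imwrite("pics/w3.png",p["image"])
P=W[sel(W,[.48,-.29,.108],[.58,-.05,.119])]; P=P[(P[:,1]<-.21)|(P[:,1]>-.15)]
a=np.polyfit(P[:,1],P[:,0],1); print("bar slope",a.round(4),"x(-.258)",np.polyval(a,-.258).round(4),"y",P[:,1].min().round(4),P[:,1].max().round(4),len(P),P[:,2].mean())
R=Ro.from_quat(o["tool_rot"]).as_matrix();print((R.T@(np.array([np.polyval(a,-.258),-.258,.09])-o["eef_pos"])*1000).round(1), "yaw",np.arctan2(R[1,0],R[0,0]))
tip()
E
```

```text
clock: 10.6
eef_pos: [0.5258, -0.257, 0.2381]
tool_rot: [0.727, 0.687, 0.0, -0.0]
ft_force: [-0.5, -0.7, 0.8]
grip_width: 0.0399
grasp_force: 0.0
bar slope [0.0553 0.5406] x(-.258) 0.5263 y -0.2776 -0.0812 2510 0.11350073922152963
[ -1.    0.6 148.1] yaw 1.5134378382605935
{'clock': 10.65, 'eef_pos': [0.5257, -0.257, 0.2381], 'tool_rot': [0.7274, 0.6862, 0.0, -0.0001], 'ft_force': [-0.0358, -1.2214, -0.3221], 'grip_width': 0.0399}
```

```bash
python3 -m creep '[[[0,0.6,20],[0,0,0]],[[0,0,22],[0,0,0]],[[0,0,22],[0,0,0]],[[0,0,22],[0,0,0]],[[0,0,22],[0,0,0]],[[0,0,20],[0,0,0]],[[0,0,16],[0,0,0]],[[0,0,12],[0,0,0]],[[0,0,0],[0,0,0]]]'
python3 -m creep '[[[0,0,0],[0,0,0]],[[0,0,0],[0,0,0]],[[0,0,0],[0,0,0]],[[0,0,0],[0,0,0]],[[0,0,0],[0,0,0]],[[0,0,0],[0,0,0]]]' 5
python3 -c "
from h import *
o=bot.get_obs();print(o['ft_torque'])"
```

```text
clock: 11.78
eef_pos: [0.5255, -0.2569, 0.0814]
tool_rot: [0.727, 0.687, -0.0, -0.001]
ft_force: [0.3, 0.3, 0.3]
grip_width: 0.0397
grasp_force: 0.0
clock: 12.52
eef_pos: [0.5265, -0.2573, 0.0829]
tool_rot: [0.727, 0.687, 0.0, 0.0]
ft_force: [-0.9, 1.0, 5.0]
grip_width: 0.009
grasp_force: 61.8
[ 0.48573677  0.06561206 -0.01204223]
```

```bash
python3 -m creep '[[[0,0,-2],[0,0,0]],[[0,0,-3],[0,0,0]],[[0,0,-5],[0,0,0]],[[0,0,0],[0,0,0]]]'
cat > barw.py <<'E'
from h import *
import sys
# bar pose from wrist: top face points in the tool frame
def bar():
    o,p,W=wristworld(); R=Ro.from_quat(o["tool_rot"]).as_matrix()
    T=(W-o["eef_pos"])@R*1000
    m=(abs(T[...,1])<12)&(T[...,0]>25)&(T[...,0]<190)&(T[...,2]>-60)&(T[...,2]<30)
    P=T[m]
    F=P[(P[:,0]<60)|(P[:,0]>104)]; F=F[abs(F[:,2]-np.median(F[:,2]))<8]
    a=np.polyfit(F[:,0],F[:,2],1); b=np.polyfit(F[:,0],F[:,1],1)
    E=T[(abs(T[...,1])<20)&(T[...,0]>50)&(T[...,0]<115)&(T[...,2]<-50)&(T[...,2]>-90)]
    print("top z=%.1f + %.4f x ; y=%.1f + %.4f x"%(a[1],a[0],b[1],b[0]),"x end",np.percentile(F[:,0],99.5).round(1),len(F))
    if len(E)>5: print("eye x",np.percentile(E[:,0],[1,99]).round(1),"mean",E.mean(0).round(1),"top z",np.percentile(E[:,2],5).round(1),len(E))
    print("ft",o["ft_force"].round(1),o["ft_torque"].round(2),"tcp",o["eef_pos"].round(4),"yaw",np.arctan2(R[1,0],R[0,0]).round(4),"tilt",R[2].round(4),o["clock"]); return p
if __name__=="__main__":
    p=bar(); cv2.imwrite("pics/"+sys.argv[1]+".png",p["image"])
E
python3 barw.py b1
```

```text
clock: 13.02
eef_pos: [0.5263, -0.2573, 0.0925]
tool_rot: [0.727, 0.687, -0.0, 0.0]
ft_force: [0.9, 0.1, -3.2]
grip_width: 0.0087
grasp_force: 60.6
top z=-29.8 + -0.0002 x ; y=0.5 + -0.0051 x x end 53.8 2799
eye x [64.  84.3] mean [ 75.6   0.  -81.1] top z -88.6 13571
ft [ 0.9  0.1 -3.2] [-0.26  0.01  0.02] tcp [ 0.5263 -0.2573  0.0925] yaw 1.5149 tilt [-2.e-04  2.e-04 -1.e+00] 13.025
```

```bash
python3 -m creep '[[[0,0,-6],[0,0,0]],[[0,0,-7],[0,0,0]],[[0,0,-7],[0,0,0]],[[0,0,-5.5],[0,0,0]],[[0,0,0],[0,0,0]]]'; python3 barw.py b2
python3 -m creep '[[[0,-3,0],[0,0,0]],[[0,-5,0],[0,0,0]],[[0,0,0],[0,0,0]]]'
```

```text
clock: 13.7
eef_pos: [0.5266, -0.2575, 0.1186]
tool_rot: [0.727, 0.687, 0.0, 0.001]
ft_force: [-1.2, -0.1, -3.0]
grip_width: 0.0089
grasp_force: 60.6
top z=-29.7 + -0.0021 x ; y=0.6 + -0.0067 x x end 53.8 2802
eye x [63.9 83.4] mean [ 73.4  -3.  -84.2] top z -88.8 9239
ft [-1.2 -0.1 -3. ] [-0.24 -0.   -0.01] tcp [ 0.5266 -0.2575  0.1186] yaw 1.5148 tilt [-6.0e-04  1.5e-03 -1.0e+00] 13.7
clock: 14.12
eef_pos: [0.5174, -0.2567, 0.1175]
tool_rot: [0.727, 0.687, -0.0, -0.0]
ft_force: [0.2, 0.3, -3.4]
grip_width: 0.0092
grasp_force: 60.6
```

```bash
python3 -m creep '[[[0,-6,0],[0,0,0]],[[0,-6,0],[0,0,0]],[[0,-6,0],[0,0,0]]]'
python3 -m creep '[[[0,-6,0],[0,0,0]],[[0,-7,0],[0,0,0]],[[0,-8,0],[0,0,0]],[[0,-8,0],[0,0,0]],[[0,0,0],[0,0,0]]]'
python3 barw.py b3
```

```text
clock: 14.5
eef_pos: [0.4996, -0.2558, 0.1178]
tool_rot: [0.727, 0.687, -0.0, -0.0]
ft_force: [-0.5, -0.2, -3.5]
grip_width: 0.0091
grasp_force: 60.6
clock: 15.12
eef_pos: [0.4704, -0.2541, 0.1178]
tool_rot: [0.727, 0.687, -0.0, -0.0]
ft_force: [0.3, 1.5, -3.8]
grip_width: 0.0089
grasp_force: 60.6
top z=-29.7 + -0.0030 x ; y=0.5 + -0.0047 x x end 53.8 2802
eye x [63.8 82. ] mean [ 71.8   0.1 -87.8] top z -88.9 7395
ft [ 0.3  1.5 -3.8] [-0.27  0.03 -0.05] tcp [ 0.4704 -0.2541  0.1178] yaw 1.5143 tilt [ 2.e-04 -4.e-04 -1.e+00] 15.125
```

View pics/b3.png

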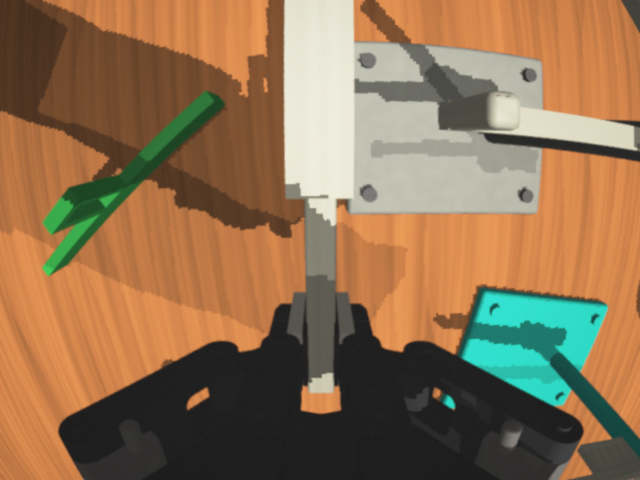

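The view confirms the bar is off the hook: the eye is at (320,100), clear of the tip at (500,110), and the keeper is still open. Now I carry it to the housing.

```bash
python3 -m creep '[[[0,-10,-8],[0,0,0]],[[0,-15,-12],[0,0,0]],[[0,-15,-12],[0,0,0]],[[0,-10,-8],[0,0,0]],[[10,0,0],[0,0,0]],[[20,0,0],[0,0,0]],[[30,0,0],[0,0,0]],[[30,0,0],[0,0,0]],[[30,0,0],[0,0,0]],[[30,0,0],[0,0,0]],[[30,0,0],[0,0,0]],[[20,0,0],[0,0,0]]]'
python3 -m creep '[[[16,8,0],[0,0,0]],[[30,15,0],[0,0,0]],[[30,15,0],[0,0,0]],[[30,15,0],[0,0,0]],[[30,15,0],[0,0,0]],[[30,15,0],[0,0,0]],[[25,14,0],[0,0,0]],[[15,8,0],[0,0,0]],[[0,0,0],[0,0,-0.1]],[[0,0,0],[0,0,-0.105]],[[0,0,0],[0,0,0]],[[0,0,0],[0,0,0]]]'
python3 barw.py b4
python3 - <<'E'
from h import *
o=bot.get_obs();R=Ro.from_quat(o["tool_rot"]).as_matrix()
for n in("top","scene","wrist"):
    if n=="wrist": o,p,W=wristworld()
    else: p=vision.camera(n);W=world(p)
    cv2.imwrite(f"pics/h_{n}.png",p["image"])
    L=W[sel(W,[.48,.14,.092],[.60,.31,.109])]
    for s in(L[L[:,1]<.226],L[L[:,1]>.226]): print(n," lug",len(s),rect(s) if len(s)>3 else 0)
    P=W[sel(W,[.46,.03,.145],[.62,.36,.40])]; T=(P-o["eef_pos"])@R*1000
    F=T[(abs(T[:,1])<14)&(T[:,0]>105)&(T[:,0]<195)&(T[:,2]<-20)&(T[:,2]>-40)]
    if len(F)>5: print(n,"far bar",len(F),F.mean(0).round(1),np.percentile(F[:,0],[1,99]).round(1),np.polyfit(F[:,0],F[:,1],1).round(3),np.polyfit(F[:,0],F[:,2],1).round(3))
E
```

```text
clock: 16.68
eef_pos: [0.4318, -0.0489, 0.1572]
tool_rot: [0.726, 0.688, -0.0, -0.001]
ft_force: [-0.1, -0.4, -2.7]
grip_width: 0.0092
grasp_force: 60.6
clock: 18.18
eef_pos: [0.5487, 0.148, 0.1576]
tool_rot: [0.653, 0.757, -0.0, -0.0]
ft_force: [-0.4, 0.5, -3.5]
grip_width: 0.0091
grasp_force: 60.6
top z=-29.8 + -0.0004 x ; y=0.7 + -0.0073 x x end 53.7 2801
eye x [63.8 82. ] mean [ 71.9   0.2 -87.8] top z -88.8 7498
ft [-0.4  0.5 -3.5] [-0.2  -0.    0.01] tcp [0.5487 0.148  0.1576] yaw 1.7181 tilt [-1.e-04 -4.e-04 -1.e+00] 18.175
top  lug 0 0
top  lug 25 [516.  278.7   8.3  12.5  12.6]
top far bar 149 [147.2  -0.9 -29.4] [118.  177.1] [ 1.000e-03 -1.013e+00] [ 1.0000e-03 -2.9582e+01]
scene  lug 66 [544.6 175.2  32.   20.3  10.5]
scene  lug 38 [531.8 278.2  27.4  18.4   8.8]
scene far bar 18 [170.    3.6 -28.7] [152.8 180. ] [-0.094 19.527] [  0.166 -56.918]
wrist  lug 813 [544.2 177.   31.9  15.8   8.9]
wrist  lug 0 0
```

```bash
python3 -m creep '[[[1,0,10],[0,0,0]],[[1,0,15],[0,0,0]],[[0,0,15],[0,0,0]],[[0,0,7],[0,0,0]],[[0,0,0],[0,0,0]],[[0,0,0],[0,0,0]]]'
python3 barw.py b5
python3 - <<'E'
from h import *
o,p,W=wristworld();R=Ro.from_quat(o["tool_rot"]).as_matrix();T=(W-o["eef_pos"])@R*1000
L=T[sel(W,[.48,.14,.092],[.60,.215,.106])&(abs(T[...,1])>6.5)]
print("wrist lug in tool",rect(L),len(L)); 
for s in(L[L[:,1]<0],L[L[:,1]>0]): print(np.percentile(s[:,0],[2,98]).round(1),np.percentile(s[:,1],[2,98]).round(1))
p=vision.camera("top");W=world(p);T=(W-o["eef_pos"])@R*1000
B=T[(abs(T[...,1])<14)&(T[...,0]>100)&(T[...,0]<195)&(T[...,2]<-20)&(T[...,2]>-40)]
print("top bar",len(B),rect(B)); L=T[sel(W,[.48,.25,.092],[.60,.31,.107])&(abs(T[...,1])<22)]
L=L[abs(L[:,2]-6)<6] if 0 else L
for s in(L[L[:,1]<-6],L[L[:,1]>6]): print("top far lug",rect(s) if len(s)>3 else 0,len(s))
im=p["image"][170:280,160:260];cv2.imwrite("pics/h2.png",np.hstack([cv2.resize(im,(436,480),interpolation=cv2.INTER_CUBIC),cv2.imread("pics/b5.png")[:,140:500]]))
E
```

```text
clock: 19.12
eef_pos: [0.5489, 0.1502, 0.1112]
tool_rot: [0.653, 0.758, 0.0, 0.0]
ft_force: [0.2, 0.2, -2.7]
grip_width: 0.0091
grasp_force: 60.6
top z=-29.7 + -0.0026 x ; y=0.6 + -0.0065 x x end 53.7 2795
eye x [63.8 82. ] mean [ 71.8   0.2 -87.8] top z -88.8 7479
ft [ 0.2  0.2 -2.7] [-0.26 -0.08  0.01] tcp [0.5489 0.1502 0.1112] yaw 1.7197 tilt [ 1.e-04  8.e-04 -1.e+00] 19.125
wrist lug in tool [26938.4  -948.2 31842.8 16525.3    89.8] 1564
[19.3 34.8] [-16.6  -8.8]
[19.2 35. ] [ 7.5 14.7]
top bar 147 [146276.8   -631.8  64094.5  10714.7      0. ]
top far lug [ 1.30860e+05 -1.37832e+04  1.63006e+04  7.41640e+03  8.80000e+00] 30
top far lug [1.307532e+05 1.216980e+04 3.920600e+03 1.272870e+04 8.200000e+01] 13
```

View pics/h2.png

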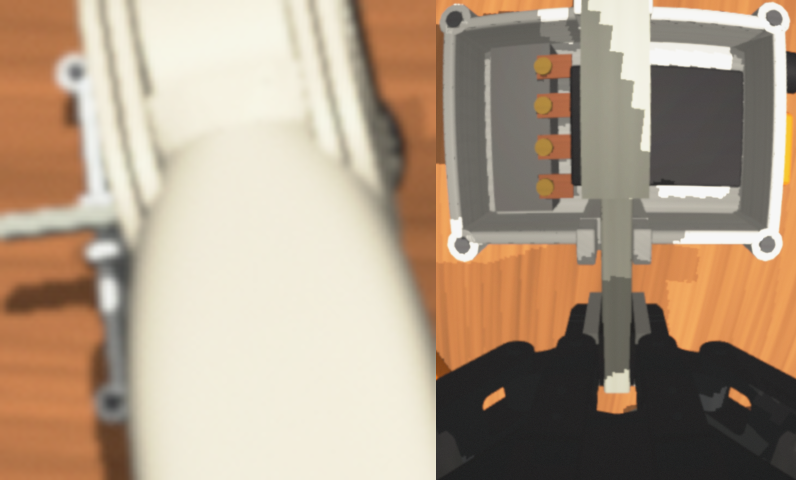

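The wrist view shows the near lug (585–650, 245) straddling the bar, with centre offsets of about 1 mm. I'll shift 0.7 mm across and lower.

```bash
python3 -m creep '[[[0,-0.7,3],[0,0,0]],[[0,0,4],[0,0,0]],[[0,0,4],[0,0,0]],[[0,0,3],[0,0,0]]]'
python3 -m creep '[[[0,0,3],[0,0,0]],[[0,0,3],[0,0,0]],[[0,0,3],[0,0,0]],[[0,0,0],[0,0,0]]]'
python3 -m creep '[[[0,0,1.5],[0,0,0]],[[0,0,1],[0,0,0]],[[0,0,0],[0,0,0]]]'
```

```text
clock: 19.77
eef_pos: [0.5476, 0.1499, 0.0963]
tool_rot: [0.653, 0.758, -0.0, -0.0]
ft_force: [0.7, -0.4, -3.7]
grip_width: 0.0092
grasp_force: 60.6
clock: 20.27
eef_pos: [0.5476, 0.1499, 0.0875]
tool_rot: [0.653, 0.758, -0.0, -0.0]
ft_force: [-0.0, 0.2, -2.8]
grip_width: 0.009
grasp_force: 60.6
clock: 20.65
eef_pos: [0.5478, 0.1499, 0.0853]
tool_rot: [0.653, 0.758, -0.0, -0.0]
ft_force: [0.5, 0.3, -3.1]
grip_width: 0.0089
grasp_force: 60.6
```

```bash
python3 -m creep '[[[0,0,1],[0,0,0]],[[0,0,1],[0,0,0]],[[0,0,0],[0,0,0]]]'
python3 -m creep '[[[0,0,0.7],[0,0,0]],[[0,0,0],[0,0,0]]]'
python3 -m creep '[[[0,0,0.7],[0,0,0]],[[0,0,0],[0,0,0]]]'; python3 barw.py b6
```

```text
clock: 21.02
eef_pos: [0.5477, 0.1499, 0.0832]
tool_rot: [0.653, 0.758, -0.0, -0.0]
ft_force: [0.5, 0.2, -3.4]
grip_width: 0.0089
grasp_force: 60.6
clock: 21.28
eef_pos: [0.5478, 0.1499, 0.0826]
tool_rot: [0.653, 0.758, -0.0, -0.0]
ft_force: [-0.3, -1.8, -3.8]
grip_width: 0.0092
grasp_force: 60.6
clock: 21.52
eef_pos: [0.5478, 0.15, 0.0819]
tool_rot: [0.653, 0.758, -0.0, -0.0]
ft_force: [0.2, 0.1, -3.7]
grip_width: 0.0087
grasp_force: 60.6
top z=-23.5 + -0.1352 x ; y=-0.5 + 0.0174 x x end 53.7 3255
eye x [63.8 82.1] mean [ 71.9   0.2 -87.8] top z -88.8 7503
ft [ 0.2  0.1 -3.7] [-0.25 -0.   -0.01] tcp [0.5478 0.15   0.0819] yaw 1.7198 tilt [-0.e+00 -1.e-04 -1.e+00] 21.525
```

```bash
for i in 1 2 3; do :; done; python3 -m creep '[[[0,0,0.6],[0,0,0]],[[0,0,0],[0,0,0]]]'
python3 -m creep '[[[0,0,0.5],[0,0,0]],[[0,0,0],[0,0,0]]]'
```

```text
clock: 21.82
eef_pos: [0.5479, 0.1499, 0.0817]
tool_rot: [0.653, 0.758, 0.0, 0.0]
ft_force: [-0.8, -0.7, 0.2]
grip_width: 0.009
grasp_force: 61.1
clock: 22.08
eef_pos: [0.5479, 0.15, 0.0816]
tool_rot: [0.653, 0.758, 0.0, 0.0]
ft_force: [-2.2, -2.4, 4.9]
grip_width: 0.0088
grasp_force: 61.8
```

```bash
python3 -m creep '[[[0,0,-0.5],[0,0,0]],[[0,0,0],[0,0,0]]]'; python3 -c "
from h import *
o=bot.get_obs();print(o['ft_torque'])"
python3 -m creep '[[[0,0,0],[0,0,0]],[[0,0,0],[0,0,0]],[[0,0,0],[0,0,0]],[[0,0,0],[0,0,0]]]' 30
python3 -m creep '[[[0,0,-4],[0,0,0]],[[0,0,-12],[0,0,0]],[[0,0,-20],[0,0,0]],[[0,0,-25],[0,0,0]],[[0,0,-30],[0,0,0]],[[-15,0,-30],[0,0,0]],[[-25,0,-10],[0,0,0]],[[0,0,0],[0,0,0]]]'
```

```text
clock: 22.32
eef_pos: [0.548, 0.1499, 0.0816]
tool_rot: [0.653, 0.758, 0.0, 0.0]
ft_force: [-2.1, -2.2, 4.1]
grip_width: 0.0094
grasp_force: 61.7
[-0.36554369  0.47992047  0.09729566]
clock: 22.82
eef_pos: [0.5479, 0.15, 0.0812]
tool_rot: [0.653, 0.758, 0.0, -0.0]
ft_force: [-0.6, -0.4, -1.7]
grip_width: 0.03
grasp_force: 0.0
clock: 23.82
eef_pos: [0.5549, 0.1094, 0.2146]
tool_rot: [0.653, 0.757, 0.002, 0.001]
ft_force: [0.2, -0.2, -0.9]
grip_width: 0.0303
grasp_force: 0.0
```

```bash
python3 -m creep '[[[-20,0,-20],[0,0,0]],[[-20,-20,-20],[0,0,0]],[[-20,-30,0],[0,0,0]],[[-20,-40,0],[0,0,0]],[[-20,-40,0],[0,0,0]],[[-10,-30,0],[0,0,0]],[[0,0,0],[0,0,0]]]'
python3 - <<'E'
from h import *
c,s=np.cos(.149),np.sin(.149);H=np.array([.5366,.2267])
def loc(P): d=P[:,:2]-H; return np.c_[d@[c,s],d@[-s,c],P[:,2]]*1000
ims=[]
for n in("top","scene","wrist"):
    if n=="wrist": o,p,W=wristworld()
    else: p=vision.camera(n);W=world(p)
    Q=loc(W.reshape(-1,3)); Q=Q[~np.isnan(Q[:,0])]
    for nm,m in(("bar+",(Q[:,1]>64)&(Q[:,1]<115)),("bar-",(Q[:,1]<-64)&(Q[:,1]>-115))):
        B=Q[m&(abs(Q[:,0])<14)&(Q[:,2]>95)&(Q[:,2]<122)]
        if len(B)>5: print(n,nm,len(B),"x",np.percentile(B[:,0],[3,50,97]).round(1),"yext",np.percentile(B[:,1],[1,99]).round(1),"z",np.percentile(B[:,2],[50]).round(1))
    for sg in(1,-1):
      for sx in(1,-1):
        L=Q[(abs(Q[:,1]*sg-53)<12)&(Q[:,0]*sx>8.5)&(Q[:,0]*sx<20)&(Q[:,2]>97)&(Q[:,2]<111)]
        if len(L)>5: print(n,"lug",sg,sx,len(L),np.percentile(L[:,0],[3,97]).round(1),np.percentile(L[:,1],[3,97]).round(1),np.median(L[:,2]).round(1))
    E=Q[(abs(Q[:,0])<12)&(abs(Q[:,1])<25)&(Q[:,2]>160)&(Q[:,2]<180)]
    if len(E)>5: print(n,"eye",E.mean(0).round(1),np.percentile(E[:,1],[1,99]).round(1))
    ims.append(p["image"])
a=cv2.resize(ims[0][160:280,160:260],(400,480),interpolation=cv2.INTER_CUBIC);b=cv2.resize(ims[1][170:290,310:410],(400,480),interpolation=cv2.INTER_CUBIC)
cv2.imwrite("pics/fin.png",np.hstack([a,b]));tip()
E
```

```text
clock: 24.7
eef_pos: [0.41, -0.0223, 0.2526]
tool_rot: [0.653, 0.757, 0.0, -0.0]
ft_force: [0.8, -0.6, 0.7]
grip_width: 0.0298
grasp_force: 0.0
top bar+ 85 x [-5.7 -1.4  3.8] yext [64.7 99.2] z [111.4]
top bar- 87 x [-5.6 -0.8  4. ] yext [-99.6 -64.5] z [110.4]
top lug 1 1 21 [ 9.4 15.3] [46.4 61.2] 102.6
top lug 1 -1 28 [-16.4  -9. ] [45.2 61.1] 102.1
top lug -1 1 21 [ 8.9 15. ] [-60.4 -44.6] 103.2
top lug -1 -1 27 [-16.6  -8.8] [-60.4 -46.3] 102.9
top eye [ -0.8  -0.2 168.7] [-15.8  16.3]
scene bar+ 48 x [-4.5  2.9  5.4] yext [ 65.  102.7] z [112.1]
scene bar- 88 x [-4.1  2.2  5.7] yext [-100.9  -65.7] z [111.]
scene lug 1 1 21 [ 8.8 16.7] [44.1 61.2] 103.9
scene lug -1 1 25 [ 9.1 16.1] [-62.2 -44.5] 104.4
scene lug -1 -1 19 [-15.6  -9. ] [-60.6 -44.8] 104.5
scene eye [  1.1  -3.2 168.8] [-16.8  16.8]
wrist bar- 743 x [-5.3 -3.6  4.3] yext [-98.2 -64.4] z [110.5]
wrist lug -1 1 103 [ 9.3 15.9] [-59.  -43.7] 103.4
wrist lug -1 -1 193 [-16.3  -8.9] [-59.1 -43.7] 103.2
{'clock': 24.85, 'eef_pos': [0.4125, -0.0216, 0.2525], 'tool_rot': [0.6523, 0.758, 0.0004, 0.0002], 'ft_force': [-0.274, 0.5353, 0.6069], 'grip_width': 0.0303}
```

View pics/fin.png

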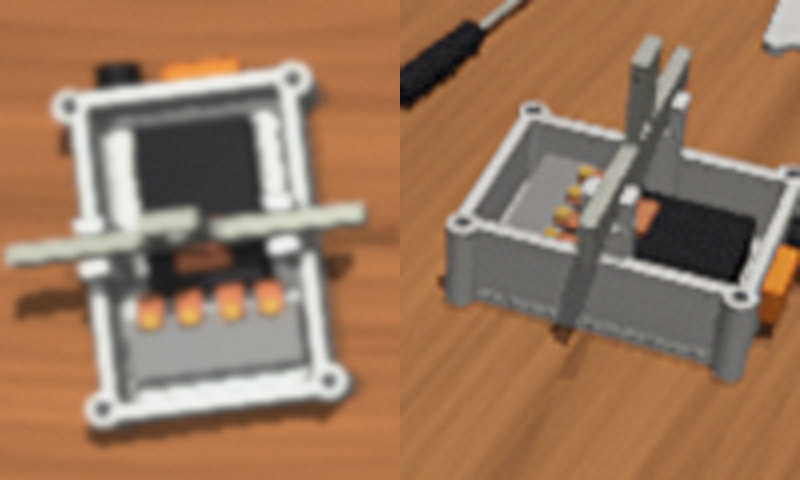

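The bar stands upright and level in both lugs, running (10,250) to (362,215) in the top crop, and is centred to within about 1 mm. I'll do one last keeper check, then hand in.

Run:
```python
from h import *
W=world(vision.camera("scene"));T=W[sel(W,[.52,-.2,.2],[.582,-.10,.222])]
d=T.mean(0)[:2]-[.5966,-.1805]; a=np.arctan2(d[1],-d[0]); print("keeper",len(T),a)
if a>.7: print(workorder.job_done())
```

```text
keeper 58 0.9202291228802463
the job is handed in; nothing more can be done
None
```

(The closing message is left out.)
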